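# Charge the knob press and prime it

## Task

Pour all six brass knobs from the orange bin into the open metal hopper on the green lever press, and stand the empty bin back upright on the green mat. Then prime the press: push its wooden cross handle all the way down to the stop and let it come all the way back up, at least three times. Leave the loose wooden handles, the steel block and the amber jar where they are.

Things in the scene. Friction and masses are not known exactly. Their poses are not given: they have to be found in the camera images.
- bin: Loose orange pouring bin, open on top, 0.12 kg, 66 mm wide outside along its y (grip it across these side walls from above), walls 4 mm, side walls 56 mm high. Origin: centre of the flat underside (x -44 to +44 mm). x points from pouring lip to back wall, z up. In front a ramp rises at 34 degrees from the floor to the lip, with cheeks beside it. Starts on the mat with the six knobs in it.
- bin_lip (a point): Middle of the bin's pouring lip, at (-110, 0, 48) mm in the bin's frame.
- mat: Fixed green mat, 220 x 140 x 4 mm, origin at the centre of its underside on the table; x along its length. The bin belongs on it.
- knob0: Loose brass knob (one of six, alike), 24 mm wide and 25 mm high, 30 g: a short cylinder with a domed top. Origin at its middle; z from foot to dome.
- knob1: Loose brass knob (one of six, alike), 24 mm wide and 25 mm high, 30 g: a short cylinder with a domed top. Origin at its middle; z from foot to dome.
- knob2: Loose brass knob (one of six, alike), 24 mm wide and 25 mm high, 30 g: a short cylinder with a domed top. Origin at its middle; z from foot to dome.
- knob3: Loose brass knob (one of six, alike), 24 mm wide and 25 mm high, 30 g: a short cylinder with a domed top. Origin at its middle; z from foot to dome.
- knob4: Loose brass knob (one of six, alike), 24 mm wide and 25 mm high, 30 g: a short cylinder with a domed top. Origin at its middle; z from foot to dome.
- knob5: Loose brass knob (one of six, alike), 24 mm wide and 25 mm high, 30 g: a short cylinder with a domed top. Origin at its middle; z from foot to dome.
- hopper_floor (a point): Centre of the inside floor of the hopper, an open aluminium box on the green press: inside 132 mm (x) by 122 mm (y), walls 4 mm, rim 71 mm above this point, which is 30 mm above the table. Axes are the press's: x points from handle to column, z up. The press's column (with pivot 230 mm high, 70 x 80 mm) stands at (+100, -230) mm from here.
- lever (a joint): Sprung pump lever of the press, rad: 0 fully up (where the spring returns it), 0.68 fully down on its stop. Needs about 4 to 11 N at the cross handle, plus damping (about 3 N at 0.2 m/s).
- lever_grip (a point): Centre of the lever's wooden cross handle, a bar 28 mm thick, 110 mm long along the press's y. Swings on a 220 mm radius about a level axis along press y, 207 mm in press +x of the raised handle and 210 mm above the table: from 283 mm above the table (up) to 137 mm (down), nearly straight. An 18 mm steel bar joins its middle to the pivot, on its +x side.
- handle_a: Bystander: turned wooden handle with a brass tip, lying, 137 mm long along its x, 34 mm thick, origin under its middle.
- handle_b: Bystander: like handle_a, another place.
- steel_block: Bystander: bright steel block 60 x 90 x 40 mm, origin at the centre of its underside.
- wax_tin: Bystander: amber jar with steel cap, 70 mm across, 80 mm high, origin at the centre of its underside.

How it is judged:
On the way, in this order (a step that is already met when the one before it is completed fails the run):
1. all six knobs lie in the hopper (x of knob0 in the frame of hopper_floor between -0.066 and 0.066 m and y of knob0 in the frame of hopper_floor between -0.061 and 0.061 m and z of knob0 in the frame of hopper_floor between 0 and 0.062 m and x of knob1 in the frame of hopper_floor between -0.066 and 0.066 m and y of knob1 in the frame of hopper_floor between -0.061 and 0.061 m and z of knob1 in the frame of hopper_floor between 0 and 0.062 m and x of knob2 in the frame of hopper_floor between -0.066 and 0.066 m and y of knob2 in the frame of hopper_floor between -0.061 and 0.061 m and z of knob2 in the frame of hopper_floor between 0 and 0.062 m and x of knob3 in the frame of hopper_floor between -0.066 and 0.066 m and y of knob3 in the frame of hopper_floor between -0.061 and 0.061 m and z of knob3 in the frame of hopper_floor between 0 and 0.062 m and x of knob4 in the frame of hopper_floor between -0.066 and 0.066 m and y of knob4 in the frame of hopper_floor between -0.061 and 0.061 m and z of knob4 in the frame of hopper_floor between 0 and 0.062 m and x of knob5 in the frame of hopper_floor between -0.066 and 0.066 m and y of knob5 in the frame of hopper_floor between -0.061 and 0.061 m and z of knob5 in the frame of hopper_floor between 0 and 0.062 m), for 0.2 s.
2. the empty bin stands upright on the green mat, released (horizontal distance between bin and mat below 0.06 m and z of bin in the frame of mat below 0.012 m and angle between bin's own z axis and vertical below 0.1 rad and linear speed of bin below 0.03 m/s and contact force between the fingers and bin below 0.3 N), for 0.2 s.
3. lever fully down, first stroke (value of joint lever above 0.61 rad).
4. lever fully up again, first stroke (value of joint lever below 0.06 rad).
5. lever fully down, second stroke (value of joint lever above 0.61 rad).
6. lever fully up again, second stroke (value of joint lever below 0.06 rad).
7. lever fully down, third stroke (value of joint lever above 0.61 rad).
8. lever fully up again, third stroke (value of joint lever below 0.06 rad).
At the end, for the whole second after the job is handed in: All six knobs lie inside the hopper (centres within its walls and below its rim); the bin stands upright (within 0.1 rad) on the green mat, its underside centre within 60 mm of the mat's centre, at rest; the lever is fully up (below 0.06 rad) after three full strokes (beyond 0.61 rad and back) (all of step 1 and horizontal distance between bin and mat below 0.06 m and z of bin in the frame of mat below 0.012 m and angle between bin's own z axis and vertical below 0.1 rad and linear speed of bin below 0.03 m/s and value of joint lever below 0.06 rad); the robot touches nothing.
It fails at once if a loose wooden handle, the steel block or the wax tin is moved by more than 40 mm (distance of any of handle_a, handle_b, steel_block, wax_tin from where it was at the start of the episode above 0.04 m).
It also fails if it takes over 72 s, if anything falls off the work surface, if the arm or the gripper's body presses on something with over 40 N, if the wrist force passes 120 N, or if a joint passes its speed limit or range.

## Robot

A 6-joint arm with a two-finger parallel gripper is mounted at the origin on the work surface. World frame = base frame: x ahead of the robot, y to its left, z up, the work surface at z = 0. Lengths are in m, angles in rad, forces in N, time in s.
With the tool pointing down it reaches from about 0.225 to 0.875 m from the base axis. Payload 3.4 kg.
Tool frame: the origin (TCP) lies on the front face of the gripper's body, between the roots of the fingers; the fingertips stand 73 mm ahead of it and the grasp point (between the pads) lies 54 mm ahead of it; z points along the fingers, y is the line along which they close (so a half turn about z gives the same grasp; the last joint's range is limited). The gripper opens to 85 mm and grips with 20 to 120 N. Pads are 22 mm wide; open, the fingers measure 114 mm over their backs; the gripper's body (76 mm by 85 mm) begins 54 mm behind the grasp point. The pads swing forward as they close: fully open they stand 13 mm farther back than shut.
Start: joints at [-1.391, 0.276, 1.505, -0, 1.361, -0.121], TCP at [0.17, -0.549, 0.304] pointing down, gripper open.
Joint ranges: [-2.89, 2.89], [-0.75, 2.08], [0.22, 2.7], [-1.18, 4.32], [0.11, 2.71], [-2.7, 2.7]. Speed limits (rad/s): [2.57, 2.57, 3.14, 3.14, 3.14, 3.14].

## Interface

Orientations are given as a rotation vector (axis times angle).
In Python, from bench import bot gives the robot as it stands.
- The arm moves only by the tool arm_command, never from a script. Its argument "commands" is a list of rows, each an object of numbers: "fingers": the opening, from -1 (shut) to 1 (fully open); "tx", "ty", "tz": the shift along the tool's x, y, z scaled (see below); "turn": the turn about the tool's z scaled (see below). A call has 1 to 12 rows; each row is the pose to reach, as a shift and turn from the pose commanded when the call began, along the tool's axes at that moment; what a row does not reach only later rows make up. The controller multiplies each number of a shift by 0.5 m and each number of a turn by 60 degrees. A row lasts 1/10 s, in which the tool goes at most 50 mm and 8.59 degrees, less where a joint would pass 70% of its speed; a pose out of reach is approached as far as the arm can. A call with a number of a shift or a turn outside -1 to 1 is refused whole. A call with a gripper value outside its range is refused whole. The fingers move at their own pace and stop on an object; "squeeze" is the grip in N (left out, the last holds). Time passes only in rows, so rows that repeat a pose let the fingers close. It gives the time, the measured TCP pose, the force, the opening and the grip force at its end, in the units of the state.
- bot.state(): the state, without advancing time (a new reading comes with each control period).
- bot.capture(name): name is "scene" or "top"; returns the picture (384x512x3 uint8, red, green, blue); there is no depth.
- bot.camera_info(name): a dict with "K" (3x3 intrinsics, pixels), "R" (3x3) and "t" (3): a world point X has camera coordinates R X + t. Camera axes: x right, y down, z forward; pixel columns grow to the right and rows downward; lengths in m; the calibration is good to about 2 mm. A picture is of the moment at which its call begins. camera_info takes no time and is no camera call.
- bot.finish_job(): hands the job in; it is judged then, once.
The state is a dict: "time": time; "joint_positions": joint angles; "joint_velocities": joint speeds; "joint_efforts": joint torques, N m; "ee_pos": TCP position; "eef_rot": TCP orientation; "force": force on the tool from outside, world axes, zero at the start; "ft_torque": the same for the moment, N m; "gripper_width": finger opening in m; "gripper_force": force on a finger pad.
Only numpy, scipy, OpenCV 4.12 (cv2) and the standard library are available. Lean on these libraries where they do the work, as an engineer would, in place of code of your own. Each camera call takes 0.05 s, during which the arm holds its last target. There are 200 camera calls.

## Working session

There is one attempt and no reset: what is moved stays moved. The work goes in short steps, Python scripts to look and compute and a tool call to move; the robot and the scene stay as the last step left them, time stands still between calls to the robot, and variables do not carry over. Pictures are saved under pics/ and viewed, at most 10 in all, crops included, and the job is handed in when it is done.

Besides the shell and the picture viewer there is one more tool, called after ">>>" as name(argument=value, ...), one argument or row to a line, values as JSON. arm_command: Moves the arm, as the interface text tells. Shifts and turns lie within -1 to 1; 1 stands for 0.5 m of shift or 60 degrees of turn. Its arguments: {"type":"object","properties":{"commands":{"type":"array"},"squeeze":{"type":"number"}},"required":["commands"]}

```bash
mkdir -p pics; python3 - <<'E'
from bench import bot
import cv2,numpy as np
np.set_printoptions(precision=4,suppress=True)
for n in("scene","top"):
    im=bot.capture(n); cv2.imwrite(f"pics/{n}0.png",im[:,:,::-1]); i=bot.camera_info(n); print(n,i["K"],i["R"],i["t"])
print(bot.state())
E
```

```text
scene [[367.3219   0.     251.1182]
 [  0.     367.3219 185.4877]
 [  0.       0.       1.    ]] [[-0.7163  0.6976 -0.0157]
 [ 0.5399  0.5398 -0.6459]
 [-0.4421 -0.4712 -0.7632]] [ 0.3543 -0.2029  1.3056]
top [[496.6063   0.     254.4679]
 [  0.     496.6063 192.5923]
 [  0.       0.       1.    ]] [[-0.0225 -0.9997 -0.013 ]
 [-0.9832  0.0245 -0.1811]
 [ 0.1814  0.0087 -0.9834]] [0.0677 0.5645 1.6129]
{'time': 0.1, 'joint_positions': array([-1.391 ,  0.2766,  1.506 ,  0.    ,  1.3607, -0.121 ]), 'joint_velocities': array([ 0.0012, -0.0005, -0.0021,  0.0001,  0.0015,  0.0011]), 'joint_efforts': array([  0.0012, -41.7699, -24.6405,  -0.0002,   0.0058,   0.    ]), 'ee_pos': array([ 0.1703, -0.5488,  0.3031]), 'eef_rot': array([-3.1045, -0.4704,  0.0001]), 'force': array([ 0.8989, -0.2333, -0.5555]), 'ft_torque': array([ 0.0042,  0.0443, -0.0361]), 'gripper_force': 0.0, 'gripper_width': 0.08570837260433538}
```

View pics/scene0.png

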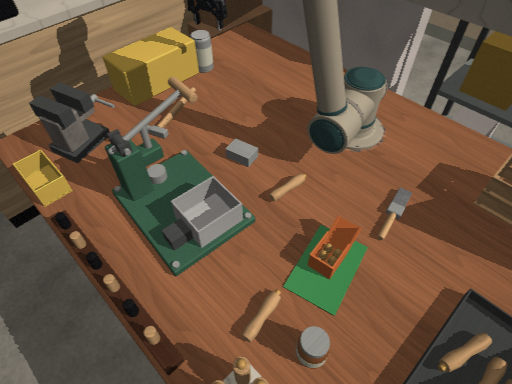

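View pics/top0.png

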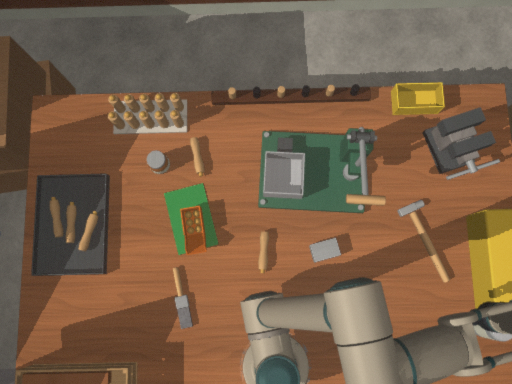

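The top view shows the bin near (193,228) on the mat at (191,218), the hopper near (284,174), and the lever handle near (366,200). Both views are clear, so I'll enlarge the crops to get corners.

```bash
python3 - <<'E'
import cv2,numpy as np
t=cv2.imread("pics/top0.png"); s=cv2.imread("pics/scene0.png")
a=cv2.resize(t[178:262,155:225],None,fx=5.5,fy=5.5,interpolation=cv2.INTER_CUBIC)
b=cv2.resize(t[125:217,255:390],None,fx=3,fy=3,interpolation=cv2.INTER_CUBIC)
c=np.zeros((580,800,3),np.uint8); c[:a.shape[0],:a.shape[1]]=a; c[:b.shape[0],390:390+b.shape[1]]=b
d=cv2.resize(s[215:315,280:372],None,fx=3,fy=3,interpolation=cv2.INTER_CUBIC); c[278:578,390:666]=d[:300]
cv2.imwrite("pics/c1.png",c)
e=cv2.resize(s[70:275,100:260],None,fx=2.9,fy=2.9,interpolation=cv2.INTER_CUBIC); cv2.imwrite("pics/c2.png",e)
E
```

```text
(no output)
```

View pics/c1.png

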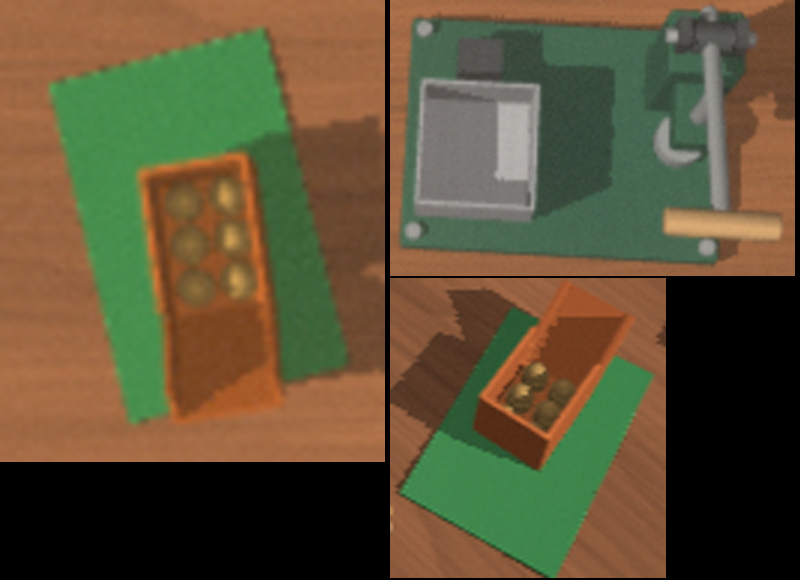

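View pics/c2.png

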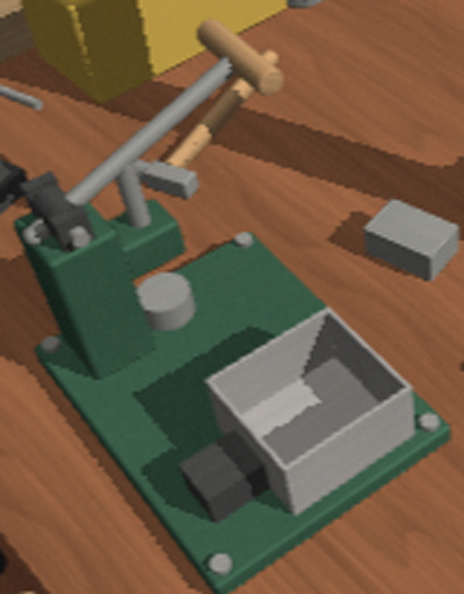

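The crops give usable corners:
- **Bin:** back top corners at crop (140,172) and (250,154), with the lip toward the robot.
- **Mat, hopper rim and cross bar:** corners and ends are all visible.

The tool can't be tilted. I'll pivot the bin between the pads, using the hopper rim and then its inner wall to turn it.

```bash
cat >h.py <<'E'
import numpy as np,cv2
from bench import bot
from scipy.spatial.transform import Rotation as Ro
np.set_printoptions(precision=4,suppress=True)
def bp(n,uv,z):
    i=bot.camera_info(n);K,R,t=map(np.array,(i["K"],i["R"],i["t"]))
    c=-R.T@t; d=R.T@np.linalg.inv(K)@np.array([uv[0],uv[1],1.]); return c+d*(z-c[2])/d[2]
def proj(n,X):
    i=bot.camera_info(n);p=np.array(i["K"])@(np.array(i["R"])@X+np.array(i["t"]));return p[:2]/p[2]
def rel(p,yaw=None):
    "scaled tool-axis shift from measured pose to TCP point p; yaw = world angle wanted for tool y (mod pi)"
    s=bot.state();R=Ro.from_rotvec(s["eef_rot"]).as_matrix()
    out=[R.T@(np.array(p)-s["ee_pos"])/.5]
    if yaw is not None:
        cur=np.arctan2(R[1,1],R[0,1]);d=(yaw-cur+np.pi/2)%np.pi-np.pi/2
        out.append(-d/np.radians(60))
    return out
E
python3 - <<'E'
from h import *
A=lambda u,v:((u+.5)/5.5-.5+155,(v+.5)/5.5-.5+178)
B=lambda u,v:((u-390+.5)/3-.5+255,(v+.5)/3-.5+125)
def show(n,f,pts,z):
    P=np.array([bp("top",f(*p),z) for p in pts]);print(n,P[:,:2].tolist() if 0 else P[:,:2].round(4).tolist(),"mean",P.mean(0));return P
m=show("mat",A,[(52,86),(266,30),(348,358),(133,424)],.004)
b=show("binback",A,[(140,172),(250,154)],.06); l=show("lip",A,[(175,418),(282,400)],.052)
h=show("hop",B,[(419,80),(540,86),(534,208),(415,205)],.101)
g=show("grip",B,[(665,222),(780,227)],.283)
for P in(m,h):print("sides",np.linalg.norm(np.roll(P,-1,0)-P,axis=1))
print("binlen",np.linalg.norm(b.mean(0)-l.mean(0)),"w",np.linalg.norm(b[0]-b[1]),np.linalg.norm(l[0]-l[1]))
d=b.mean(0)-l.mean(0);print("bin yaw",np.degrees(np.arctan2(d[1],d[0])))
d=m[:2].mean(0)-m[2:].mean(0);print("mat yaw",np.degrees(np.arctan2(d[1],d[0])))
d=h[:2].mean(0)-h[2:].mean(0);print("hop yaw",np.degrees(np.arctan2(d[1],d[0])))
d=g[0]-g[1];print("grip len/yaw",np.linalg.norm(d),np.degrees(np.arctan2(d[1],d[0]))-90)
S=lambda u,v:(100+(u+.5)/2.9-.5,70+(v+.5)/2.9-.5)
print("scene hop",[bp("scene",S(*p),.101)[:2] for p in[(208,381),(330,310),(410,387),(294,470)]])
print("scene grip",bp("scene",S(241,55),.283))
s=bot.state();print(Ro.from_rotvec(s["eef_rot"]).as_matrix())
E
```

```text
mat [[0.5803, 0.3675], [0.6129, 0.2326], [0.4052, 0.1828], [0.3678, 0.3154]] mean [0.4915 0.2745 0.004 ]
binback [[0.5156, 0.3027], [0.525, 0.2362]] mean [0.5203 0.2695 0.06  ]
lip [[0.3678, 0.2824], [0.377, 0.2184]] mean [0.3724 0.2504 0.052 ]
hop [[0.6946, 0.0182], [0.6843, -0.1145], [0.5483, -0.1024], [0.5548, 0.0262]] mean [ 0.6205 -0.0431  0.101 ]
grip [[0.4991, -0.2105], [0.4915, -0.3197]] mean [ 0.4953 -0.2651  0.283 ]
sides [0.1387 0.2136 0.1378 0.2188]
sides [0.1331 0.1365 0.1288 0.1399]
binlen 0.14932968910689956 w 0.06722235169885184 0.06467225122482402
bin yaw 7.3472892434100014
mat yaw 13.641291538449673
hop yaw -4.152684528573096
grip len/yaw 0.10938779446549493 -3.951061802778355
scene hop [array([ 0.6825, -0.1091]), array([ 0.5465, -0.0962]), array([0.5559, 0.0271]), array([0.6878, 0.0221])]
scene grip [ 0.4909 -0.2632  0.283 ]
[[ 0.9551  0.2963 -0.0003]
 [ 0.2963 -0.9551  0.0016]
 [ 0.0002 -0.0016 -1.    ]]
```

```bash
python3 - <<'E'
from h import *
print(rel([.33,-.14,.30]),rel([.489,.2655,.2],np.radians(97.3)))
E
```

```text
[array([ 0.5473, -0.6863,  0.0075])] [array([ 1.0912, -1.3664,  0.2087]), np.float64(0.1655482878297051)]
```

>>> arm_command(
  commands=[
    {"tx": 0.55, "ty": -0.69, "tz": 0.0, "turn": 0.165, "fingers": 1},
    {"tx": 0.55, "ty": -0.69, "tz": 0.0, "turn": 0.165, "fingers": 1},
    {"tx": 0.55, "ty": -0.69, "tz": 0.0, "turn": 0.165, "fingers": 1},
    {"tx": 0.55, "ty": -0.69, "tz": 0.0, "turn": 0.165, "fingers": 1},
    {"tx": 0.55, "ty": -0.69, "tz": 0.0, "turn": 0.165, "fingers": 1},
    {"tx": 0.55, "ty": -0.69, "tz": 0.0, "turn": 0.165, "fingers": 1},
    {"tx": 0.55, "ty": -0.69, "tz": 0.0, "turn": 0.165, "fingers": 1},
    {"tx": 0.55, "ty": -0.69, "tz": 0.0, "turn": 0.165, "fingers": 1},
    {"tx": 0.55, "ty": -0.69, "tz": 0.0, "turn": 0.165, "fingers": 1},
    {"tx": 0.55, "ty": -0.69, "tz": 0.0, "turn": 0.165, "fingers": 1},
    {"tx": 0.55, "ty": -0.69, "tz": 0.0, "turn": 0.165, "fingers": 1},
  ],
)

```text
time: 1.2
ee_pos: [0.3308, -0.1375, 0.3038]
eef_rot: [3.134, 0.206, -0.001]
force: [-0.7, -0.6, 0.6]
gripper_width: 0.0853
gripper_force: 0.0
```

```bash
python3 - <<'E'
from h import *
print(bot.state()["ee_pos"],rel([.489,.2655,.2],np.radians(97.3)))
E
```

```text
[ 0.3308 -0.1375  0.3038] [array([ 0.4194, -0.7578,  0.2069]), np.float64(0.003886206043294921)]
```

>>> arm_command(
  commands=[
    {"tx": 0.42, "ty": -0.758, "tz": 0.207, "turn": 0.004, "fingers": 1},
    {"tx": 0.42, "ty": -0.758, "tz": 0.207, "turn": 0.004, "fingers": 1},
    {"tx": 0.42, "ty": -0.758, "tz": 0.207, "turn": 0.004, "fingers": 1},
    {"tx": 0.42, "ty": -0.758, "tz": 0.207, "turn": 0.004, "fingers": 1},
    {"tx": 0.42, "ty": -0.758, "tz": 0.207, "turn": 0.004, "fingers": 1},
    {"tx": 0.42, "ty": -0.758, "tz": 0.207, "turn": 0.004, "fingers": 1},
    {"tx": 0.42, "ty": -0.758, "tz": 0.207, "turn": 0.004, "fingers": 1},
    {"tx": 0.42, "ty": -0.758, "tz": 0.207, "turn": 0.004, "fingers": 1},
    {"tx": 0.42, "ty": -0.758, "tz": 0.207, "turn": 0.004, "fingers": 1},
    {"tx": 0.42, "ty": -0.758, "tz": 0.207, "turn": 0.004, "fingers": 1},
    {"tx": 0.42, "ty": -0.758, "tz": 0.207, "turn": 0.004, "fingers": 1},
    {"tx": 0.42, "ty": -0.758, "tz": 0.207, "turn": 0.004, "fingers": 1},
  ],
)

```text
time: 2.4
ee_pos: [0.491, 0.2624, 0.2001]
eef_rot: [3.135, 0.191, -0.002]
force: [0.1, 0.0, 0.6]
gripper_width: 0.0852
gripper_force: 0.0
```

```bash
python3 - <<'E'
from h import *
print(rel([.489,.2655,.092],np.radians(97.3)))
im=bot.capture("scene")[:,:,::-1]
cv2.imwrite("pics/s1.png",cv2.resize(im[150:330,250:410],None,fx=3,fy=3,interpolation=cv2.INTER_CUBIC))
E
```

```text
[array([-0.0029, -0.0069,  0.2162]), np.float64(-0.005548997178125402)]
```

View pics/s1.png

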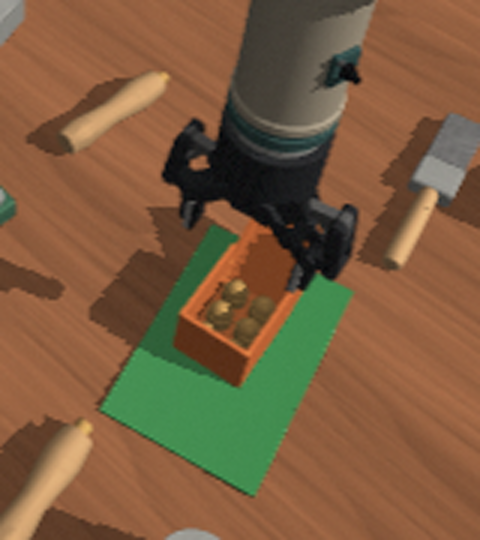

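The open fingers straddle the bin's side walls at about (190,215) and (300,285) in the crop. I'll descend and grip with 25 N.

>>> arm_command(
  commands=[
    {"tx": -0.003, "ty": -0.007, "tz": 0.08, "turn": -0.005, "fingers": 1},
    {"tx": -0.003, "ty": -0.007, "tz": 0.15, "turn": -0.005, "fingers": 1},
    {"tx": -0.003, "ty": -0.007, "tz": 0.2, "turn": -0.005, "fingers": 1},
    {"tx": -0.003, "ty": -0.007, "tz": 0.216, "turn": -0.005, "fingers": 1},
    {"tx": -0.003, "ty": -0.007, "tz": 0.216, "turn": -0.005, "fingers": 1},
    {"tx": -0.003, "ty": -0.007, "tz": 0.216, "turn": -0.005, "fingers": 0.3},
    {"tx": -0.003, "ty": -0.007, "tz": 0.216, "turn": -0.005, "fingers": 0.2},
    {"tx": -0.003, "ty": -0.007, "tz": 0.216, "turn": -0.005, "fingers": 0.2},
    {"tx": -0.003, "ty": -0.007, "tz": 0.216, "turn": -0.005, "fingers": 0.2},
    {"tx": -0.003, "ty": -0.007, "tz": 0.216, "turn": -0.005, "fingers": 0.2},
    {"tx": -0.003, "ty": -0.007, "tz": 0.216, "turn": -0.005, "fingers": 0.2},
    {"tx": -0.003, "ty": -0.007, "tz": 0.216, "turn": -0.005, "fingers": 0.2},
  ],
  squeeze=25,
)

```text
time: 3.65
ee_pos: [0.49, 0.2678, 0.0942]
eef_rot: [-3.135, -0.203, -0.006]
force: [1.0, -2.4, 7.6]
gripper_width: 0.0658
gripper_force: 29.4
```

>>> arm_command(
  commands=[
    {"tz": -0.03, "fingers": 0.2},
    {"tz": -0.08, "fingers": 0.2},
    {"tz": -0.14, "fingers": 0.2},
    {"tz": -0.2, "fingers": 0.2},
    {"tz": -0.24, "fingers": 0.2},
    {"tz": -0.26, "fingers": 0.2},
    {"tz": -0.26, "fingers": 0.2},
  ],
)

```text
validation failed for argument at $.co...
```

```bash
python3 - <<'E'
from h import *
s=bot.state();print(s["ee_pos"],s["gripper_force"])
im=bot.capture("scene")[:,:,::-1]
cv2.imwrite("pics/s2.png",cv2.resize(im[100:330,230:410],None,fx=2.5,fy=2.5,interpolation=cv2.INTER_CUBIC))
E
```

```text
[0.49   0.2678 0.0942] 29.41889762878418
```

View pics/s2.png

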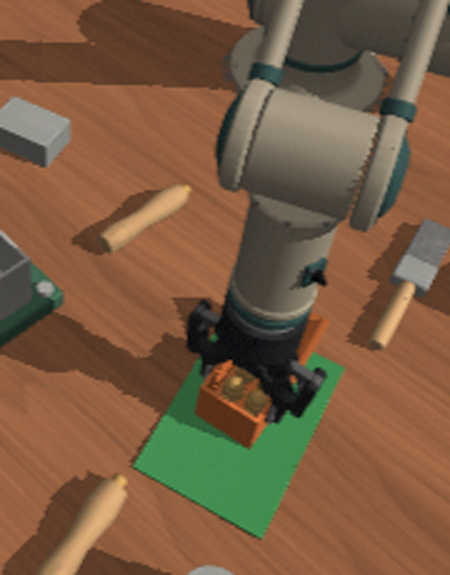

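>>> arm_command(
  commands=[
    {"tx": 0, "ty": 0, "tz": -0.03, "turn": 0, "fingers": 0.2},
    {"tx": 0, "ty": 0, "tz": -0.08, "turn": 0, "fingers": 0.2},
    {"tx": 0, "ty": 0, "tz": -0.15, "turn": 0, "fingers": 0.2},
    {"tx": 0, "ty": 0, "tz": -0.22, "turn": 0, "fingers": 0.2},
    {"tx": 0, "ty": 0, "tz": -0.28, "turn": 0, "fingers": 0.2},
    {"tx": 0, "ty": 0, "tz": -0.32, "turn": 0, "fingers": 0.2},
    {"tx": 0, "ty": 0, "tz": -0.33, "turn": 0, "fingers": 0.2},
    {"tx": 0, "ty": 0, "tz": -0.33, "turn": 0, "fingers": 0.2},
  ],
)

```text
time: 4.5
ee_pos: [0.4886, 0.2679, 0.2577]
eef_rot: [-3.135, -0.203, -0.001]
force: [-0.2, -0.1, -2.7]
gripper_width: 0.0657
gripper_force: 29.8
```

```bash
cat >>h.py <<'E'
H=np.array([.619,-.0405]);a=np.radians(-4.1);EX=np.array([np.cos(a),np.sin(a)]);EY=np.array([-EX[1],EX[0]])
def hop(x,y,z): return np.r_[H+x*EX+y*EY,z]   # z = world TCP height
E
python3 - <<'E'
from h import *
s=bot.state();print(s["ee_pos"],s["gripper_width"],s["force"]);print(rel(hop(-.098,0,.26),np.radians(85.9)))
E
```

```text
[0.4886 0.2679 0.2577] 0.06569673463580226 [-0.2443 -0.099  -2.7282]
[array([-0.0129,  0.6062, -0.0048]), np.float64(0.191707648760227)]
```

>>> arm_command(
  commands=[
    {"tx": 0, "ty": 0.03, "tz": 0, "turn": 0.02, "fingers": 0.2},
    {"tx": 0, "ty": 0.1, "tz": 0, "turn": 0.04, "fingers": 0.2},
    {"tx": 0, "ty": 0.17, "tz": 0, "turn": 0.06, "fingers": 0.2},
    {"tx": 0, "ty": 0.24, "tz": 0, "turn": 0.08, "fingers": 0.2},
    {"tx": 0, "ty": 0.31, "tz": 0, "turn": 0.1, "fingers": 0.2},
    {"tx": 0, "ty": 0.38, "tz": 0, "turn": 0.12, "fingers": 0.2},
    {"tx": 0, "ty": 0.45, "tz": 0, "turn": 0.14, "fingers": 0.2},
    {"tx": -0.013, "ty": 0.51, "tz": 0, "turn": 0.16, "fingers": 0.2},
    {"tx": -0.013, "ty": 0.56, "tz": 0, "turn": 0.18, "fingers": 0.2},
    {"tx": -0.013, "ty": 0.59, "tz": 0, "turn": 0.19, "fingers": 0.2},
    {"tx": -0.013, "ty": 0.606, "tz": 0, "turn": 0.192, "fingers": 0.2},
    {"tx": -0.013, "ty": 0.606, "tz": 0, "turn": 0.192, "fingers": 0.2},
  ],
)

```text
time: 5.7
ee_pos: [0.5212, -0.0342, 0.2567]
eef_rot: [-3.139, 0.115, 0.002]
force: [0.2, 0.5, -2.9]
gripper_width: 0.0657
gripper_force: 29.8
```

```bash
python3 - <<'E'
from h import *
s=bot.state();print(s["ee_pos"],s["gripper_width"],s["force"]);print(rel(hop(-.1,0,.195),np.radians(85.9)));print(Ro.from_rotvec(s["eef_rot"]).as_matrix())
for z in(.07,.101): print(proj("scene",hop(-.07,0,z)),proj("top",hop(-.07,0,z)))
im=bot.capture("scene")[:,:,::-1];im2=bot.capture("top")[:,:,::-1]
c=np.hstack([cv2.resize(i,None,fx=2.2,fy=2.2,interpolation=cv2.INTER_CUBIC) for i in(im[100:300,150:330],im2[110:310,215:395])])
cv2.imwrite("pics/s3.png",c)
E
```

```text
[ 0.5212 -0.0342  0.2567] 0.06568123051384525 [ 0.1552  0.4632 -2.9155]
[array([-0.0038, -0.0014,  0.1233]), np.float64(-0.001698009165487503)]
[[ 0.9973 -0.0733 -0.0013]
 [-0.0733 -0.9973  0.0004]
 [-0.0013 -0.0003 -1.    ]]
[227.8713 195.9335] [281.6497 195.9156]
[227.1438 188.8424] [282.0394 194.2496]
```

View pics/s3.png

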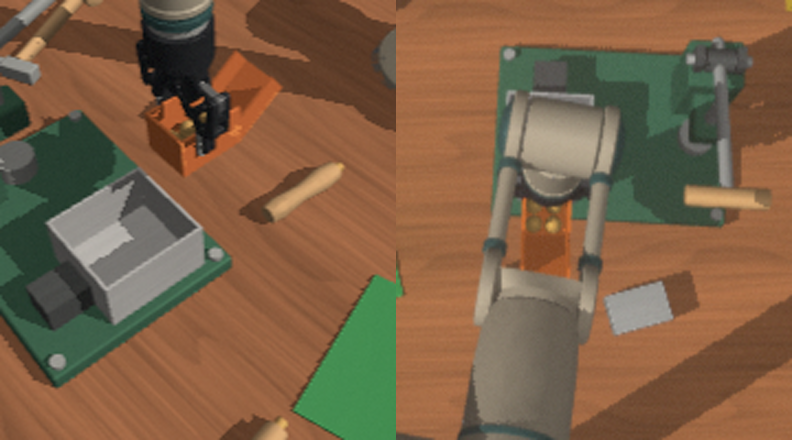

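The bin hangs level just in front of the hopper with all the knobs aboard. I'll lower it so the hopper's front rim pushes the back of the floor up, tilting the lip down to about 35°.

>>> arm_command(
  commands=[
    {"tx": 0, "ty": 0, "tz": 0.06, "turn": 0, "fingers": 0.2},
    {"tx": 0, "ty": 0, "tz": 0.1, "turn": 0, "fingers": 0.2},
    {"tx": 0, "ty": 0, "tz": 0.12, "turn": 0, "fingers": 0.2},
    {"tx": 0, "ty": 0, "tz": 0.127, "turn": 0, "fingers": 0.2},
    {"tx": -0.004, "ty": 0, "tz": 0.133, "turn": 0, "fingers": 0.2},
    {"tx": -0.01, "ty": 0, "tz": 0.139, "turn": 0, "fingers": 0.2},
    {"tx": -0.016, "ty": 0, "tz": 0.145, "turn": 0, "fingers": 0.2},
    {"tx": -0.02, "ty": 0, "tz": 0.15, "turn": 0, "fingers": 0.2},
    {"tx": -0.024, "ty": 0, "tz": 0.155, "turn": 0, "fingers": 0.2},
    {"tx": -0.026, "ty": 0, "tz": 0.16, "turn": 0, "fingers": 0.2},
    {"tx": -0.026, "ty": 0, "tz": 0.16, "turn": 0, "fingers": 0.2},
  ],
)

```text
time: 6.9
ee_pos: [0.5073, -0.0327, 0.1764]
eef_rot: [3.14, -0.113, -0.004]
force: [-0.5, -0.6, -3.3]
gripper_width: 0.0659
gripper_force: 29.7
```

```bash
cat >>h.py <<'E'
def fit(d=.048,n="scene",name=None):
    "fit bin tilt theta (lip down) and slip about the pad axis, d below the TCP"
    im=bot.capture(n); hsv=cv2.cvtColor(im,cv2.COLOR_RGB2HSV)
    m=cv2.inRange(hsv,(5,175,60),(14,255,255)); s=bot.state();R=Ro.from_rotvec(s["eef_rot"]).as_matrix();x=R[:,0];y=R[:,1]
    p0=s["ee_pos"]+R[:,2]*d; pz=.0902-d; best=[]
    k,lab,st,cen=cv2.connectedComponentsWithStats(m); u0=proj(n,p0)
    sel=[i for i in range(1,k) if st[i,4]>8 and np.hypot(*(cen[i]-u0))<70]; m=np.isin(lab,sel).astype(np.uint8)
    out=np.array([(-.044,0),(.044,0),(.044,.056),(-.044,.056),(-.110,.062),(-.110,.044)])
    for th in range(-10,121,2):
        for dx in(-.006,-.003,0,.003,.006):
            t=np.radians(th);r=np.zeros_like(m)
            q=[]
            for w in(-.033,.033):
                for bx,bz in out:
                    a,b=bx-.010-dx,bz-pz
                    q.append(proj(n,p0+x*(a*np.cos(t)-b*np.sin(t))+np.array([0,0,1])*(a*np.sin(t)+b*np.cos(t))+y*w))
            q=np.array(q,np.float32).round().astype(np.int32)
            for f in [range(6),range(6,12)]: cv2.fillPoly(r,[q[list(f)]],1)
            for i in range(6):
                if i in(2,3,4): continue
                j=(i+1)%6; cv2.fillConvexPoly(r,q[[i,j,j+6,i+6]],1)
            i=(r&m).sum(); best.append((i-1.0*(m.sum()-i)-.3*(r.sum()-i),th,dx,i,m.sum(),r.sum()))
    best.sort(reverse=True);print("theta fit",best[:3],"\nee",s["ee_pos"],"w",s["gripper_width"],"F",s["force"],"t",s["time"])
    if name: cv2.imwrite(name,cv2.resize(im[:,:,::-1][80:310,130:370],None,fx=2.5,fy=2.5,interpolation=cv2.INTER_CUBIC))
E
python3 -c "
from h import *
fit(name='pics/s4.png')"
```

```text
Traceback (most recent call last):
  File "h.py", line 35, in fit
    q.append(proj(n,p0+x*(a*np.cos(t)-b*np.sin(t))+np.array([0,0,1])*(a*np.sin(t)+b*np.cos(t))+y*w))
             ~~~~^^^^^^^^^^^^^^^^^^^^^^^^^^^^^^^^^^^^^^^^^^^^^^^^^^^^^^^^^^^^^^^^^^^^^^^^^^^^^^^^^^
  File "h.py", line 9, in proj
    i=bot.camera_info(n);p=np.array(i["K"])@(np.array(i["R"])@X+np.array(i["t"]));return p[:2]/p[2]
ValueError: time passes only in moves, steps and waits
```

```bash
python3 - <<'E'
t=open('h.py').read()
t=t.replace("def bp(","_c={}\ndef cam(n):\n    if n not in _c: _c[n]=bot.camera_info(n)\n    return _c[n]\ndef bp(",1).replace("    i=bot.camera_info(n)","    i=cam(n)")
open('h.py','w').write(t)
E
sed -i 's/_c\[n\]=bot.camera_info(n)/_c[n]=bot.camera_info(n)/' h.py
timeout 100 python3 -c "
from h import *
fit(name='pics/s4.png')"
```

```text
theta fit [(np.float64(851.9), 6, 0.006, np.uint64(1037), np.uint64(1040), np.uint64(1644)), (np.float64(847.9), 6, 0.003, np.uint64(1035), np.uint64(1040), np.uint64(1642)), (np.float64(844.4), 8, 0.006, np.uint64(1034), np.uint64(1040), np.uint64(1646))] 
ee [ 0.5081 -0.0328  0.1769] w 0.06581252885831333 F [ 0.6426 -1.0344 -2.8462] t 7.0
```

View pics/s4.png

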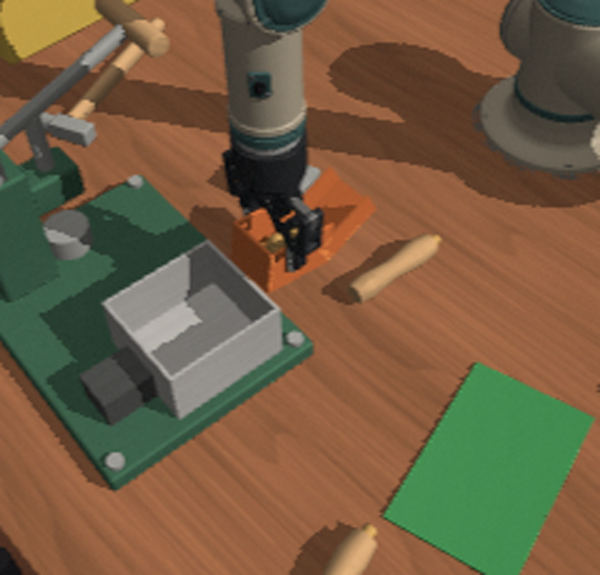

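The bin is only about 6° tilted, with its back edge at (270,290) just off the rim, so it slid past. I'll raise it, go 20 mm further in and repeat.

>>> arm_command(
  commands=[
    {"tx": 0, "ty": 0, "tz": -0.05, "turn": 0, "fingers": 0.2},
    {"tx": 0.02, "ty": 0, "tz": -0.06, "turn": 0, "fingers": 0.2},
    {"tx": 0.045, "ty": 0, "tz": -0.06, "turn": 0, "fingers": 0.2},
    {"tx": 0.045, "ty": 0, "tz": -0.045, "turn": 0, "fingers": 0.2},
    {"tx": 0.045, "ty": 0, "tz": -0.03, "turn": 0, "fingers": 0.2},
    {"tx": 0.042, "ty": 0, "tz": -0.025, "turn": 0, "fingers": 0.2},
    {"tx": 0.036, "ty": 0, "tz": -0.02, "turn": 0, "fingers": 0.2},
    {"tx": 0.031, "ty": 0, "tz": -0.015, "turn": 0, "fingers": 0.2},
    {"tx": 0.027, "ty": 0, "tz": -0.01, "turn": 0, "fingers": 0.2},
    {"tx": 0.027, "ty": 0, "tz": -0.01, "turn": 0, "fingers": 0.2},
  ],
)

```text
time: 8.0
ee_pos: [0.5229, -0.0335, 0.1839]
eef_rot: [3.139, -0.113, 0.007]
force: [0.6, 1.0, 5.9]
gripper_width: 0.0655
gripper_force: 32.7
```

```bash
timeout 100 python3 -c "
from h import *
fit(name='pics/s5.png')"
```

```text
theta fit [(np.float64(862.0), 12, 0.003, np.uint64(1042), np.uint64(1045), np.uint64(1632)), (np.float64(861.6), 12, 0.006, np.uint64(1043), np.uint64(1045), np.uint64(1641)), (np.float64(854.2), 14, 0.006, np.uint64(1036), np.uint64(1045), np.uint64(1612))] 
ee [ 0.5229 -0.0335  0.1839] w 0.06545276648369791 F [-0.436   1.6373  5.2946] t 8.05
```

>>> arm_command(
  commands=[
    {"tx": -0.004, "ty": 0, "tz": 0.005, "turn": 0, "fingers": 0.2},
    {"tx": -0.008, "ty": 0, "tz": 0.01, "turn": 0, "fingers": 0.2},
    {"tx": -0.012, "ty": 0, "tz": 0.015, "turn": 0, "fingers": 0.2},
    {"tx": -0.016, "ty": 0, "tz": 0.02, "turn": 0, "fingers": 0.2},
    {"tx": -0.019, "ty": 0, "tz": 0.025, "turn": 0, "fingers": 0.2},
    {"tx": -0.022, "ty": 0, "tz": 0.03, "turn": 0, "fingers": 0.2},
    {"tx": -0.025, "ty": 0, "tz": 0.035, "turn": 0, "fingers": 0.2},
    {"tx": -0.025, "ty": 0, "tz": 0.035, "turn": 0, "fingers": 0.2},
  ],
)

```text
time: 8.85
ee_pos: [0.5091, -0.0327, 0.166]
eef_rot: [3.139, -0.113, 0.003]
force: [-2.1, 0.3, 6.0]
gripper_width: 0.0657
gripper_force: 35.7
```

```bash
timeout 100 python3 -c "
from h import *
fit(name='pics/s6.png')"
```

```text
theta fit [(np.float64(680.4), 34, 0.003, np.uint64(846), np.uint64(861), np.uint64(1348)), (np.float64(678.8), 36, 0.006, np.uint64(841), np.uint64(861), np.uint64(1315)), (np.float64(674.8), 32, 0.003, np.uint64(848), np.uint64(861), np.uint64(1382))] 
ee [ 0.5092 -0.0327  0.166 ] w 0.06542762540675941 F [-1.7075  1.0917  6.3535] t 8.9
```

The tilt is 34°, which puts the ramp level, so the knobs stay in. I'll rise gently and carry the lip over the hopper.

>>> arm_command(
  commands=[
    {"tx": 0, "ty": 0, "tz": -0.01, "turn": 0, "fingers": 0.2},
    {"tx": 0, "ty": 0, "tz": -0.03, "turn": 0, "fingers": 0.2},
    {"tx": 0, "ty": 0, "tz": -0.055, "turn": 0, "fingers": 0.2},
    {"tx": 0, "ty": 0, "tz": -0.08, "turn": 0, "fingers": 0.2},
    {"tx": 0, "ty": 0, "tz": -0.105, "turn": 0, "fingers": 0.2},
    {"tx": 0, "ty": 0, "tz": -0.13, "turn": 0, "fingers": 0.2},
    {"tx": 0.004, "ty": 0, "tz": -0.145, "turn": 0, "fingers": 0.2},
    {"tx": 0.012, "ty": 0, "tz": -0.15, "turn": 0, "fingers": 0.2},
    {"tx": 0.024, "ty": 0, "tz": -0.15, "turn": 0, "fingers": 0.2},
    {"tx": 0.04, "ty": 0, "tz": -0.15, "turn": 0, "fingers": 0.2},
    {"tx": 0.06, "ty": 0, "tz": -0.15, "turn": 0, "fingers": 0.2},
    {"tx": 0.08, "ty": 0, "tz": -0.15, "turn": 0, "fingers": 0.2},
  ],
)

```text
time: 10.1
ee_pos: [0.5502, -0.0356, 0.2393]
eef_rot: [-3.14, 0.113, 0.001]
force: [-0.0, 0.2, -3.1]
gripper_width: 0.0657
gripper_force: 34.7
```

>>> arm_command(
  commands=[
    {"tx": 0.02, "ty": 0, "tz": 0, "turn": 0, "fingers": 0.2},
    {"tx": 0.045, "ty": 0, "tz": 0, "turn": 0, "fingers": 0.2},
    {"tx": 0.075, "ty": 0, "tz": 0, "turn": 0, "fingers": 0.2},
    {"tx": 0.105, "ty": 0, "tz": 0, "turn": 0, "fingers": 0.2},
    {"tx": 0.135, "ty": 0, "tz": 0, "turn": 0, "fingers": 0.2},
    {"tx": 0.165, "ty": 0, "tz": 0, "turn": 0, "fingers": 0.2},
    {"tx": 0.19, "ty": 0, "tz": 0, "turn": 0, "fingers": 0.2},
    {"tx": 0.215, "ty": 0, "tz": 0, "turn": 0, "fingers": 0.2},
    {"tx": 0.23, "ty": 0, "tz": 0, "turn": 0, "fingers": 0.2},
    {"tx": 0.24, "ty": 0, "tz": 0, "turn": 0, "fingers": 0.2},
    {"tx": 0.245, "ty": 0, "tz": 0, "turn": 0, "fingers": 0.2},
    {"tx": 0.245, "ty": 0, "tz": 0, "turn": 0, "fingers": 0.2},
  ],
)

```text
time: 11.3
ee_pos: [0.6714, -0.0444, 0.2398]
eef_rot: [3.139, -0.113, -0.001]
force: [-1.0, -0.1, -3.0]
gripper_width: 0.0658
gripper_force: 34.6
```

```bash
timeout 100 python3 -c "
from h import *
fit(name='pics/s7.png')"
```

```text
theta fit [(np.float64(1037.3), 34, 0, np.uint64(1252), np.uint64(1266), np.uint64(1921)), (np.float64(1036.6), 34, 0.003, np.uint64(1247), np.uint64(1266), np.uint64(1885)), (np.float64(1033.2), 32, 0.003, np.uint64(1251), np.uint64(1266), np.uint64(1927))] 
ee [ 0.6711 -0.0443  0.2398] w 0.06547725417602367 F [ 0.3604 -0.0041 -3.201 ] t 11.35
```

View pics/s7.png

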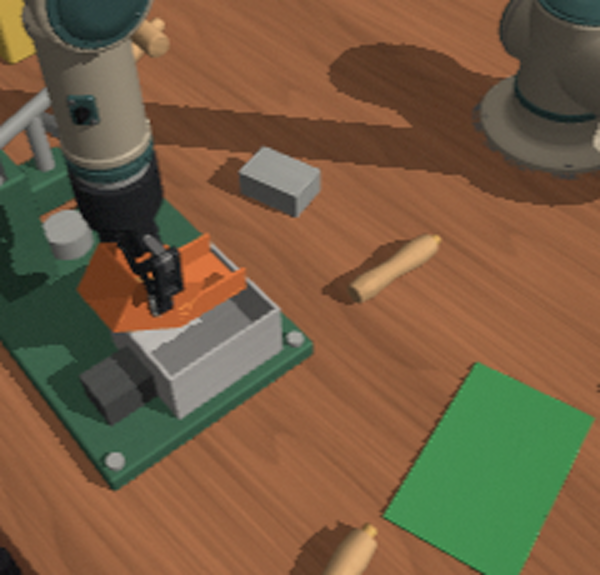

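The bin is over the hopper at 34° with the lip inside the front rim near (245,285), and the measured load is still 3 N. I'll lower it, then drag the lip against the inner front wall to tilt it further.

>>> arm_command(
  commands=[
    {"tx": 0, "ty": 0, "tz": 0.02, "turn": 0, "fingers": 0.2},
    {"tx": 0, "ty": 0, "tz": 0.05, "turn": 0, "fingers": 0.2},
    {"tx": 0, "ty": 0, "tz": 0.08, "turn": 0, "fingers": 0.2},
    {"tx": 0, "ty": 0, "tz": 0.105, "turn": 0, "fingers": 0.2},
    {"tx": -0.01, "ty": 0, "tz": 0.118, "turn": 0, "fingers": 0.2},
    {"tx": -0.025, "ty": 0, "tz": 0.115, "turn": 0, "fingers": 0.2},
    {"tx": -0.04, "ty": 0, "tz": 0.1, "turn": 0, "fingers": 0.2},
    {"tx": -0.055, "ty": 0, "tz": 0.086, "turn": 0, "fingers": 0.2},
    {"tx": -0.07, "ty": 0, "tz": 0.07, "turn": 0, "fingers": 0.2},
    {"tx": -0.087, "ty": 0, "tz": 0.056, "turn": 0, "fingers": 0.2},
    {"tx": -0.104, "ty": 0, "tz": 0.044, "turn": 0, "fingers": 0.2},
    {"tx": -0.12, "ty": 0, "tz": 0.034, "turn": 0, "fingers": 0.2},
  ],
)

```text
time: 12.55
ee_pos: [0.615, -0.0404, 0.2252]
eef_rot: [3.139, -0.114, 0.018]
force: [6.9, -0.0, -2.4]
gripper_width: 0.0654
gripper_force: 26.4
```

```bash
timeout 100 python3 -c "
from h import *
fit(name='pics/s8.png')"
```

```text
theta fit [(np.float64(631.9), 62, -0.003, np.uint64(895), np.uint64(1036), np.uint64(1302)), (np.float64(631.8), 64, -0.006, np.uint64(893), np.uint64(1036), np.uint64(1287)), (np.float64(630.0), 66, -0.003, np.uint64(884), np.uint64(1036), np.uint64(1224))] 
ee [ 0.6138 -0.0403  0.226 ] w 0.06547843850193023 F [ 5.5465 -0.4635 -1.4433] t 12.6
```

>>> arm_command(
  commands=[
    {"tx": -0.018, "ty": 0, "tz": -0.008, "turn": 0, "fingers": 0.2},
    {"tx": -0.036, "ty": 0, "tz": -0.014, "turn": 0, "fingers": 0.2},
    {"tx": -0.054, "ty": 0, "tz": -0.018, "turn": 0, "fingers": 0.2},
    {"tx": -0.072, "ty": 0, "tz": -0.02, "turn": 0, "fingers": 0.2},
    {"tx": -0.072, "ty": 0, "tz": -0.02, "turn": 0, "fingers": 0.2},
    {"tx": -0.05, "ty": 0, "tz": -0.02, "turn": 0, "fingers": 0.2},
    {"tx": -0.02, "ty": 0, "tz": -0.02, "turn": 0, "fingers": 0.2},
    {"tx": 0.02, "ty": 0, "tz": -0.03, "turn": 0, "fingers": 0.2},
    {"tx": 0.03, "ty": 0, "tz": -0.03, "turn": 0, "fingers": 0.2},
    {"tx": 0.03, "ty": 0, "tz": -0.03, "turn": 0, "fingers": 0.2},
    {"tx": 0.03, "ty": 0, "tz": -0.03, "turn": 0, "fingers": 0.2},
    {"tx": 0.03, "ty": 0, "tz": -0.03, "turn": 0, "fingers": 0.2},
  ],
)

```text
time: 13.8
ee_pos: [0.6254, -0.041, 0.2375]
eef_rot: [-3.139, 0.113, 0.003]
force: [0.3, 0.1, -0.8]
gripper_width: 0.0652
gripper_force: 29.4
```

```bash
timeout 100 python3 -c "
from h import *
fit(name='pics/s9.png')"
```

```text
theta fit [(np.float64(785.5), 98, 0.003, np.uint64(1075), np.uint64(1213), np.uint64(1580)), (np.float64(772.8), 96, 0.006, np.uint64(1064), np.uint64(1213), np.uint64(1538)), (np.float64(762.6), 100, 0, np.uint64(1067), np.uint64(1213), np.uint64(1595))] 
ee [ 0.6255 -0.041   0.2377] w 0.06535449804877606 F [-0.2516 -0.6282 -2.1085] t 13.85
```

```bash
timeout 100 python3 -c "
from h import *
f=[]
for i in range(12): bot.capture('top'); f.append(bot.state()['force'])
print(np.mean(f,0),np.std(f,0)/12**.5)"
```

```text
[ 0.0251  0.0286 -1.5006] [0.1398 0.1524 0.1458]
```

>>> arm_command(
  commands=[
    {"tx": 0, "ty": 0, "tz": -0.03, "turn": 0, "fingers": 0.2},
    {"tx": 0.02, "ty": 0, "tz": -0.04, "turn": 0, "fingers": 0.2},
    {"tx": 0, "ty": 0, "tz": -0.02, "turn": 0, "fingers": 0.2},
    {"tx": 0.02, "ty": 0, "tz": -0.04, "turn": 0, "fingers": 0.2},
    {"tx": 0, "ty": 0, "tz": -0.02, "turn": 0, "fingers": 0.2},
    {"tx": 0, "ty": 0, "tz": -0.06, "turn": 0, "fingers": 0.2},
    {"tx": 0, "ty": 0, "tz": -0.06, "turn": 0, "fingers": 0.2},
    {"tx": 0, "ty": 0, "tz": -0.06, "turn": 0, "fingers": 0.2},
    {"tx": 0, "ty": 0, "tz": -0.06, "turn": 0, "fingers": 0.2},
  ],
)

```text
time: 15.35
ee_pos: [0.6265, -0.0411, 0.2674]
eef_rot: [-3.14, 0.113, 0.001]
force: [-0.4, -0.0, -1.2]
gripper_width: 0.0652
gripper_force: 29.5
```

```bash
timeout 100 python3 -c "
from h import *
f=[]
for i in range(14): bot.capture('top'); f.append(bot.state()['force'])
print(np.mean(f,0),np.std(f,0)/14**.5);fit()"
```

```text
[-0.0725 -0.1067 -1.2435] [0.1321 0.115  0.1276]
theta fit [(np.float64(819.9), 96, 0, np.uint64(1140), np.uint64(1293), np.uint64(1697)), (np.float64(816.2), 94, 0.006, np.uint64(1129), np.uint64(1293), np.uint64(1625)), (np.float64(802.4), 100, 0.003, np.uint64(1132), np.uint64(1293), np.uint64(1694))] 
ee [ 0.6265 -0.0411  0.2679] w 0.065129373455307 F [ 0.209   0.136  -0.4146] t 16.1
```

The measured load is now 1.24 N, which matches the empty bin's 1.18 N, so it's empty. The tilt is about 95°. I'll swing the lip partway back up by pushing it against the hopper's back wall.

>>> arm_command(
  commands=[
    {"tx": 0.04, "ty": 0, "tz": 0.0, "turn": 0, "fingers": 0.2},
    {"tx": 0.08, "ty": 0, "tz": 0.018, "turn": 0, "fingers": 0.2},
    {"tx": 0.11, "ty": 0, "tz": 0.018, "turn": 0, "fingers": 0.2},
    {"tx": 0.135, "ty": 0, "tz": 0.02, "turn": 0, "fingers": 0.2},
    {"tx": 0.16, "ty": 0, "tz": 0.022, "turn": 0, "fingers": 0.2},
    {"tx": 0.18, "ty": 0, "tz": 0.024, "turn": 0, "fingers": 0.2},
    {"tx": 0.2, "ty": 0, "tz": 0.028, "turn": 0, "fingers": 0.2},
    {"tx": 0.215, "ty": 0, "tz": 0.032, "turn": 0, "fingers": 0.2},
    {"tx": 0.235, "ty": 0, "tz": 0.038, "turn": 0, "fingers": 0.2},
    {"tx": 0.253, "ty": 0, "tz": 0.044, "turn": 0, "fingers": 0.2},
    {"tx": 0.27, "ty": 0, "tz": 0.05, "turn": 0, "fingers": 0.2},
    {"tx": 0.285, "ty": 0, "tz": 0.054, "turn": 0, "fingers": 0.2},
  ],
)

```text
time: 17.3
ee_pos: [0.7696, -0.0515, 0.2402]
eef_rot: [3.14, -0.113, 0.0]
force: [0.1, 0.1, -1.5]
gripper_width: 0.0652
gripper_force: 28.9
```

```bash
timeout 100 python3 -c "
from h import *
fit()"
```

```text
theta fit [(np.float64(664.6), 64, -0.006, np.uint64(1221), np.uint64(1601), np.uint64(1809)), (np.float64(651.0), 62, -0.006, np.uint64(1219), np.uint64(1601), np.uint64(1839)), (np.float64(648.6), 64, -0.003, np.uint64(1210), np.uint64(1601), np.uint64(1778))] 
ee [ 0.7705 -0.0516  0.2396] w 0.06517590694053425 F [ 0.9341 -0.2492 -1.7018] t 17.35
```

```bash
timeout 100 python3 -c "
from h import *
print('file end',bp('top',(178,268),.01),bp('top',(185,300),.01))
y=np.radians(97.3)
print(rel([.77,-.05,.33]),rel([.60,.12,.33],y),rel([.448,.269,.2],y))"
```

```text
file end [0.3231 0.3167 0.01  ] [0.2177 0.2929 0.01  ]
[array([-0.0011, -0.0031, -0.1807])] [array([-0.3647, -0.3177, -0.1811]), np.float64(-0.19046248488836814)] [array([-0.6897, -0.5931,  0.0785]), np.float64(-0.19046248488836814)]
```

>>> arm_command(
  commands=[
    {"tx": 0, "ty": 0, "tz": -0.04, "turn": 0, "fingers": 0.2},
    {"tx": 0, "ty": 0, "tz": -0.1, "turn": 0, "fingers": 0.2},
    {"tx": 0, "ty": 0, "tz": -0.16, "turn": 0, "fingers": 0.2},
    {"tx": 0, "ty": 0, "tz": -0.19, "turn": 0, "fingers": 0.2},
    {"tx": 0, "ty": 0, "tz": -0.2, "turn": 0, "fingers": 0.2},
  ],
)

```text
time: 17.85
ee_pos: [0.7693, -0.0514, 0.3439]
eef_rot: [3.139, -0.113, 0.008]
force: [0.2, 0.1, -0.9]
gripper_width: 0.0651
gripper_force: 28.9
```

>>> arm_command(
  commands=[
    {"tx": -0.03, "ty": -0.03, "tz": 0, "turn": -0.02, "fingers": 0.2},
    {"tx": -0.09, "ty": -0.08, "tz": 0, "turn": -0.05, "fingers": 0.2},
    {"tx": -0.15, "ty": -0.13, "tz": 0, "turn": -0.08, "fingers": 0.2},
    {"tx": -0.21, "ty": -0.18, "tz": 0, "turn": -0.11, "fingers": 0.2},
    {"tx": -0.27, "ty": -0.23, "tz": 0, "turn": -0.14, "fingers": 0.2},
    {"tx": -0.33, "ty": -0.285, "tz": 0, "turn": -0.17, "fingers": 0.2},
    {"tx": -0.4, "ty": -0.345, "tz": 0.02, "turn": -0.19, "fingers": 0.2},
    {"tx": -0.47, "ty": -0.405, "tz": 0.06, "turn": -0.19, "fingers": 0.2},
    {"tx": -0.54, "ty": -0.465, "tz": 0.1, "turn": -0.19, "fingers": 0.2},
    {"tx": -0.61, "ty": -0.525, "tz": 0.15, "turn": -0.19, "fingers": 0.2},
    {"tx": -0.67, "ty": -0.575, "tz": 0.2, "turn": -0.19, "fingers": 0.2},
    {"tx": -0.69, "ty": -0.593, "tz": 0.24, "turn": -0.19, "fingers": 0.2},
  ],
)

```text
time: 19.05
ee_pos: [0.4412, 0.2707, 0.2187]
eef_rot: [3.135, 0.204, -0.008]
force: [0.1, -0.9, -0.7]
gripper_width: 0.0653
gripper_force: 28.9
```

```bash
timeout 100 python3 -c "
from h import *
fit()
print(rel([.448,.269,.157],np.radians(97.3)))
a=bot.capture('top')[:,:,::-1];b=bot.capture('scene')[:,:,::-1]
c=np.hstack([cv2.resize(i,(400,400),interpolation=cv2.INTER_CUBIC) for i in(a[140:210,250:320],b[150:260,160:270])])
d=cv2.resize(b[150:320,250:400],(353,400),interpolation=cv2.INTER_CUBIC)
c=cv2.resize(np.hstack([c,d]),(800,278));cv2.imwrite('pics/s10.png',c)"
```

```text
theta fit [(np.float64(662.9), 78, 0.003, np.uint64(839), np.uint64(869), np.uint64(1326)), (np.float64(662.5), 76, 0.006, np.uint64(831), np.uint64(869), np.uint64(1266)), (np.float64(661.9), 78, 0.006, np.uint64(837), np.uint64(869), np.uint64(1314))] 
ee [0.4396 0.2704 0.2159] w 0.06532984973765817 F [-1.4617  0.6949 -4.1088] t 19.1
[array([0.0175, 0.0049, 0.1176]), np.float64(0.0024178653164643083)]
```

View pics/s10.png

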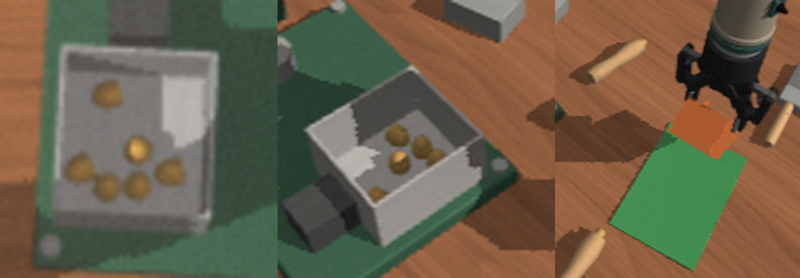

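All six knobs lie in the hopper: six are countable in the left panel, around (80–185, 95–185). The bin is at about 77° over the mat's near end. I'll lay the lip down and roll the bin back upright by moving away and down.

>>> arm_command(
  commands=[
    {"tx": -0.02, "ty": 0.004, "tz": 0.05, "turn": 0, "fingers": 0.2},
    {"tx": -0.02, "ty": 0.004, "tz": 0.08, "turn": 0, "fingers": 0.2},
    {"tx": -0.02, "ty": 0.004, "tz": 0.098, "turn": 0, "fingers": 0.2},
    {"tx": -0.008, "ty": 0.004, "tz": 0.104, "turn": 0, "fingers": 0.2},
    {"tx": 0.008, "ty": 0.004, "tz": 0.108, "turn": 0, "fingers": 0.2},
    {"tx": 0.024, "ty": 0.004, "tz": 0.114, "turn": 0, "fingers": 0.2},
    {"tx": 0.04, "ty": 0.004, "tz": 0.122, "turn": 0, "fingers": 0.2},
    {"tx": 0.056, "ty": 0.004, "tz": 0.132, "turn": 0, "fingers": 0.2},
    {"tx": 0.07, "ty": 0.004, "tz": 0.144, "turn": 0, "fingers": 0.2},
    {"tx": 0.084, "ty": 0.004, "tz": 0.156, "turn": 0, "fingers": 0.2},
    {"tx": 0.1, "ty": 0.004, "tz": 0.172, "turn": 0, "fingers": 0.2},
    {"tx": 0.1, "ty": 0.004, "tz": 0.172, "turn": 0, "fingers": 0.2},
  ],
)

```text
time: 20.4
ee_pos: [0.4991, 0.2741, 0.1352]
eef_rot: [-3.134, -0.199, -0.009]
force: [3.0, 0.5, 3.2]
gripper_width: 0.0652
gripper_force: 28.7
```

```bash
timeout 100 python3 -c "
from h import *
fit()"
```

```text
theta fit [(np.float64(918.9), 100, 0.006, np.uint64(1053), np.uint64(1074), np.uint64(1430)), (np.float64(915.6), 102, 0.006, np.uint64(1056), np.uint64(1074), np.uint64(1464)), (np.float64(913.6), 102, 0.003, np.uint64(1055), np.uint64(1074), np.uint64(1463))] 
ee [0.498  0.274  0.1353] w 0.06513384177613708 F [2.4251 0.5328 2.3715] t 20.45
```

```bash
cat >fit2.py <<'E'
from h import *
from scipy.optimize import differential_evolution
OUT=np.array([(-.044,0),(.044,0),(.044,.056),(-.044,.056),(-.110,.062),(-.110,.044)])
X3=np.array([(x,w,z) for w in(-.033,.033) for x,z in OUT])
def run(free=True,lo=-20,hi=130):
    im=bot.capture("scene");s=bot.state();R=Ro.from_rotvec(s["eef_rot"]).as_matrix();x,y=R[:,0],R[:,1];y=y*np.sign(np.cross([0,0,1.],x)@y)
    m=cv2.inRange(cv2.cvtColor(im,cv2.COLOR_RGB2HSV),(5,175,50),(14,255,255))
    p0=s["ee_pos"]+R[:,2]*.048;u0=proj("scene",p0)
    k,lab,st,cen=cv2.connectedComponentsWithStats(m)
    m=np.isin(lab,[i for i in range(1,k) if st[i,4]>8 and np.hypot(*(cen[i]-u0))<70]).astype(np.uint8)
    c=cam("scene");K,Rc,t=map(np.array,(c["K"],c["R"],c["t"]))
    def cost(q):
        th,px,pz=q;a=np.radians(th);bx=X3[:,0]-px;bz=X3[:,2]-pz
        W=p0+np.outer(bx*np.cos(a)-bz*np.sin(a),x)+np.outer(X3[:,1],y)+np.outer(bx*np.sin(a)+bz*np.cos(a),[0,0,1])
        p=(K@(Rc@W.T+t[:,None])).T;p=np.round(p[:,:2]/p[:,2:]*16).astype(np.int32)
        r=np.zeros_like(m)
        for f in([0,1,2,3,4,5],[6,7,8,9,10,11]): cv2.fillPoly(r,[p[f]],1,shift=4)
        for i in(0,1,5): j=(i+1)%6;cv2.fillConvexPoly(r,p[[i,j,j+6,i+6]],1,shift=4)
        i=int((r&m).sum());W0=W[:,2].min()
        return -(i-1.*(int(m.sum())-i)-.3*(int(r.sum())-i))+3e4*max(0,-.004-W0)
    bd=[(lo,hi),(-.03,.044),(.0,.056)] if free else [(lo,hi),(.004,.018),(.036,.046)]
    for sd in(0,1):
        o=differential_evolution(cost,bd,seed=sd,popsize=20,maxiter=80,tol=1e-6);print("th,px,pz",o.x,"score",-o.fun,"mask",m.sum())
    a=cost([80,.011,.042]),cost([45,.011,.042]),cost([60,.011,.042]);print(a)
    print("ee",s["ee_pos"],"F",s["force"],"grip",s["gripper_force"],"t",s["time"],"centroid",np.argwhere(m).mean(0)[::-1],"P px",u0)
if __name__=="__main__": run()
E
timeout 200 python3 fit2.py
```

```text
th,px,pz [40.6851 -0.0147  0.056 ] score 1006.0 mask 1081
th,px,pz [40.6518 -0.0147  0.0559] score 1006.0 mask 1081
(np.float64(265.96978644009675), -368.9, np.float64(142.49499741406214))
ee [0.497  0.2739 0.1352] F [2.4109 1.1841 1.9071] grip 28.559127151966095 t 20.5 centroid [322.2729 261.6966] P px [328.6707 250.252 ]
```

```bash
sed -i 's/+3e4\*max(0,-.004-W0)/+3e4*max(0,abs(W0-.003)-.004)/; s/(.0,.056)\] if/(.0,.08)] if/; s/a=cost.*print(a)/[print(v,round(-cost(v))) for v in [(o.x[0],.011,.042),(50,.011,.042),(34,0.011,.042),(45,.0,.05),(40,.0,.05),(34,-.01,.05),(45,.02,.03)]]/' fit2.py; timeout 250 python3 fit2.py
```

```text
th,px,pz [40.4437  0.0039  0.0622] score 1004.0 mask 1069
th,px,pz [40.0198 -0.0024  0.0593] score 1000.6 mask 1069
(np.float64(40.019815927054715), 0.011, 0.042) 266
(50, 0.011, 0.042) 266
(34, 0.011, 0.042) -46
(45, 0.0, 0.05) 712
(40, 0.0, 0.05) 606
(34, -0.01, 0.05) 288
(45, 0.02, 0.03) -57
ee [0.4963 0.2737 0.1351] F [ 1.7127 -0.1421  2.6111] grip 28.544478714466095 t 20.55 centroid [322.4443 261.3386] P px [328.8058 250.026 ]
```

>>> arm_command(
  commands=[
    {"tx": 0.01, "ty": 0, "tz": 0.006, "turn": 0, "fingers": 0.2},
    {"tx": 0.024, "ty": 0, "tz": 0.014, "turn": 0, "fingers": 0.2},
    {"tx": 0.04, "ty": 0, "tz": 0.02, "turn": 0, "fingers": 0.2},
    {"tx": 0.056, "ty": 0, "tz": 0.026, "turn": 0, "fingers": 0.2},
    {"tx": 0.07, "ty": 0, "tz": 0.032, "turn": 0, "fingers": 0.2},
    {"tx": 0.084, "ty": 0, "tz": 0.04, "turn": 0, "fingers": 0.2},
    {"tx": 0.09, "ty": 0, "tz": 0.05, "turn": 0, "fingers": 0.2},
    {"tx": 0.09, "ty": 0, "tz": 0.056, "turn": 0, "fingers": 0.2},
    {"tx": 0.09, "ty": 0, "tz": 0.056, "turn": 0, "fingers": 0.2},
  ],
)

```text
time: 21.45
ee_pos: [0.5455, 0.2798, 0.1106]
eef_rot: [-3.134, -0.201, -0.019]
force: [4.2, -2.8, 16.5]
gripper_width: 0.0656
gripper_force: 36.8
```

```bash
timeout 250 python3 fit2.py
```

```text
th,px,pz [ 1.8085 -0.0009  0.0587] score 741.3 mask 1013
th,px,pz [2.6022 0.0015 0.0608] score 742.9000000000001 mask 1013
(np.float64(2.6022041607848365), 0.011, 0.042) -23
(50, 0.011, 0.042) -476
(34, 0.011, 0.042) 271
(45, 0.0, 0.05) 116
(40, 0.0, 0.05) 318
(34, -0.01, 0.05) 663
(45, 0.02, 0.03) -617
ee [0.5455 0.2797 0.1106] F [ 4.0963 -2.7343 16.1377] grip 36.77806198596954 t 21.5 centroid [313.7177 277.6525] P px [316.4709 269.5665]
```

The bin is upright at 2° but about 54 mm off the mat's centre. I'll slide it 50 mm back, press it flat and release.

>>> arm_command(
  commands=[
    {"tx": 0, "ty": 0, "tz": -0.01, "turn": 0, "fingers": 0.2},
    {"tx": -0.01, "ty": 0, "tz": -0.014, "turn": 0, "fingers": 0.2},
    {"tx": -0.03, "ty": 0, "tz": -0.014, "turn": 0, "fingers": 0.2},
    {"tx": -0.055, "ty": 0, "tz": -0.014, "turn": 0, "fingers": 0.2},
    {"tx": -0.08, "ty": 0, "tz": -0.014, "turn": 0, "fingers": 0.2},
    {"tx": -0.1, "ty": 0, "tz": -0.014, "turn": 0, "fingers": 0.2},
    {"tx": -0.11, "ty": 0, "tz": -0.012, "turn": 0, "fingers": 0.2},
    {"tx": -0.105, "ty": 0, "tz": -0.004, "turn": 0, "fingers": 0.2},
    {"tx": -0.1, "ty": 0, "tz": 0, "turn": 0, "fingers": 0.2},
    {"tx": -0.1, "ty": 0, "tz": 0, "turn": 0, "fingers": 0.2},
  ],
)

```text
time: 22.5
ee_pos: [0.4867, 0.2724, 0.1098]
eef_rot: [3.134, 0.198, -0.014]
force: [-15.9, -2.1, 28.6]
gripper_width: 0.0655
gripper_force: 39.2
```

```bash
timeout 250 python3 fit2.py | head -2; python3 -c "
from bench import bot
s=bot.state();print(s['ee_pos'],s['force'])"
```

```text
th,px,pz [44.6856 -0.0229  0.0469] score 722.5 mask 957
th,px,pz [3.6388 0.     0.0538] score 711.3 mask 957
[0.48667612 0.27238244 0.109846  ] [-15.79243559  -2.0361415   28.39540144]
```

>>> arm_command(
  commands=[
    {"tx": 0, "ty": 0, "tz": 0, "turn": 0, "fingers": 0.6},
    {"tx": 0, "ty": 0, "tz": 0, "turn": 0, "fingers": 1},
    {"tx": 0, "ty": 0, "tz": 0, "turn": 0, "fingers": 1},
    {"tx": 0, "ty": 0, "tz": 0, "turn": 0, "fingers": 1},
    {"tx": 0, "ty": 0, "tz": -0.04, "turn": 0, "fingers": 1},
    {"tx": 0, "ty": 0, "tz": -0.1, "turn": 0, "fingers": 1},
    {"tx": 0, "ty": 0, "tz": -0.18, "turn": 0, "fingers": 1},
    {"tx": 0, "ty": 0, "tz": -0.28, "turn": 0, "fingers": 1},
    {"tx": 0, "ty": 0, "tz": -0.38, "turn": 0, "fingers": 1},
    {"tx": 0, "ty": 0, "tz": -0.44, "turn": 0, "fingers": 1},
    {"tx": 0, "ty": 0, "tz": -0.46, "turn": 0, "fingers": 1},
    {"tx": 0, "ty": 0, "tz": -0.46, "turn": 0, "fingers": 1},
  ],
)

```text
time: 23.75
ee_pos: [0.4913, 0.273, 0.3377]
eef_rot: [-3.135, -0.199, -0.004]
force: [-1.0, -0.3, -0.5]
gripper_width: 0.0853
gripper_force: 0.0
```

```bash
cat >fit3.py <<'E'
from fit2 import *
im=bot.capture("scene");m=cv2.inRange(cv2.cvtColor(im,cv2.COLOR_RGB2HSV),(5,175,50),(14,255,255))
u0=proj("scene",np.array([.49,.27,.03]));k,lab,st,cen=cv2.connectedComponentsWithStats(m)
m=np.isin(lab,[i for i in range(1,k) if st[i,4]>8 and np.hypot(*(cen[i]-u0))<70]).astype(np.uint8)
def cost(q):
    x,y,yaw,pit=q;R=Ro.from_euler("ZY",[yaw,-pit],degrees=True).as_matrix();W=X3@R.T;W[:,2]-=W[:,2].min()-.004;W[:,:2]+=[x,y]
    p=np.array([proj("scene",w) for w in W]);p=np.round(p*16).astype(np.int32);r=np.zeros_like(m)
    for f in([0,1,2,3,4,5],[6,7,8,9,10,11]): cv2.fillPoly(r,[p[f]],1,shift=4)
    for i in(0,1,5): j=(i+1)%6;cv2.fillConvexPoly(r,p[[i,j,j+6,i+6]],1,shift=4)
    i=int((r&m).sum());return -i/(int(m.sum())+int(r.sum())-i)
for b in((-3,3),(-40,40),(31,37)):
    o=differential_evolution(cost,[(.42,.56),(.24,.30),(-15,25),b],seed=0,popsize=12,maxiter=40);print(o.x,"IoU",-o.fun)
E
timeout 400 python3 fit3.py; python3 -c "
from h import *
s=bot.state();print(s['ee_pos'],rel([.33,.0,.36],np.radians(85.9)),rel([.485,-.264,.37],np.radians(85.9)))"
```

```text
[0.4886 0.2713 7.4157 2.5885] IoU 0.9300620417371687
[0.4881 0.2747 8.3228 3.6834] IoU 0.9309564233163554
[ 0.5081  0.2803 12.2144 31.3559] IoU 0.7272727272727273
[0.4906 0.2728 0.3359] [array([-0.3878,  0.5005, -0.0476]), np.float64(0.18945358745004165)] [array([-0.1471,  1.0635, -0.0676]), np.float64(0.18945358745004165)]
```

The bin stands upright at (0.488, 0.272), about 4 mm from the mat's centre. Next I'll go to the lever with the fingers shut.

>>> arm_command(
  commands=[
    {"tx": -0.04, "ty": 0.06, "tz": -0.03, "turn": 0.05, "fingers": -1},
    {"tx": -0.07, "ty": 0.15, "tz": -0.08, "turn": 0.1, "fingers": -1},
    {"tx": -0.1, "ty": 0.25, "tz": -0.13, "turn": 0.15, "fingers": -1},
    {"tx": -0.12, "ty": 0.34, "tz": -0.13, "turn": 0.19, "fingers": -1},
    {"tx": -0.13, "ty": 0.43, "tz": -0.13, "turn": 0.19, "fingers": -1},
    {"tx": -0.14, "ty": 0.52, "tz": -0.13, "turn": 0.19, "fingers": -1},
    {"tx": -0.145, "ty": 0.61, "tz": -0.13, "turn": 0.19, "fingers": -1},
    {"tx": -0.147, "ty": 0.7, "tz": -0.13, "turn": 0.19, "fingers": -1},
    {"tx": -0.147, "ty": 0.79, "tz": -0.13, "turn": 0.19, "fingers": -1},
    {"tx": -0.147, "ty": 0.88, "tz": -0.13, "turn": 0.19, "fingers": -1},
    {"tx": -0.147, "ty": 0.96, "tz": -0.13, "turn": 0.19, "fingers": -1},
    {"tx": -0.147, "ty": 1.0, "tz": -0.13, "turn": 0.19, "fingers": -1},
  ],
)

```text
time: 25.0
ee_pos: [0.4809, -0.2354, 0.3984]
eef_rot: [-3.137, 0.118, 0.008]
force: [-0.6, 1.4, 0.0]
gripper_width: 0.0003
gripper_force: 0.0
```

```bash
python3 -c "
from h import *
im=bot.capture('scene');s=bot.state();print(s['ee_pos'],s['gripper_width'],rel([.493,-.264,.385],np.radians(85.9)))"
```

```text
[ 0.4814 -0.2371  0.3984] 1.47685017771437e-05 [array([0.0273, 0.0518, 0.0267]), np.float64(-0.00415313621812493)]
```

>>> arm_command(
  commands=[
    {"tx": 0.027, "ty": 0.04, "tz": 0.02, "turn": 0, "fingers": -1},
    {"tx": 0.027, "ty": 0.052, "tz": 0.05, "turn": 0, "fingers": -1},
    {"tx": 0.02, "ty": 0.052, "tz": 0.09, "turn": 0, "fingers": -1},
    {"tx": 0.01, "ty": 0.052, "tz": 0.13, "turn": 0, "fingers": -1},
    {"tx": 0.004, "ty": 0.052, "tz": 0.17, "turn": 0, "fingers": -1},
    {"tx": 0.003, "ty": 0.052, "tz": 0.21, "turn": 0, "fingers": -1},
    {"tx": 0.005, "ty": 0.052, "tz": 0.25, "turn": 0, "fingers": -1},
    {"tx": 0.012, "ty": 0.052, "tz": 0.29, "turn": 0, "fingers": -1},
    {"tx": 0.02, "ty": 0.052, "tz": 0.325, "turn": 0, "fingers": -1},
    {"tx": 0.026, "ty": 0.052, "tz": 0.35, "turn": 0, "fingers": -1},
    {"tx": 0.026, "ty": 0.052, "tz": 0.355, "turn": 0, "fingers": -1},
    {"tx": 0.026, "ty": 0.052, "tz": 0.355, "turn": 0, "fingers": -1},
  ],
)

```text
time: 26.25
ee_pos: [0.4906, -0.2582, 0.2237]
eef_rot: [-3.139, 0.111, 0.008]
force: [-5.2, -0.8, 8.2]
gripper_width: -0.0
gripper_force: 4.0
```

```bash
cat >wood.py <<'E'
from h import *
im=bot.capture('scene');im2=bot.capture('top');s=bot.state();print(s['ee_pos'],s['force'],s['time'])
c0=cv2.cvtColor(cv2.imread('pics/scene0.png'),cv2.COLOR_BGR2RGB)
# where does the raised handle's (and lowered handle's) end region differ from the first picture
for z,dx in((.283,0),(.21,-.013),(.137,0)):
    u=[proj('scene',np.r_[np.array([.493,-.264])+dx*EX+k*EY,z]).round().astype(int) for k in(-.045,.045)]
    print(z,[(tuple(q),im[q[1]-1:q[1]+2,q[0]-1:q[0]+2].reshape(-1,3).mean(0).round(),c0[q[1]-1:q[1]+2,q[0]-1:q[0]+2].reshape(-1,3).mean(0).round()) for q in u])
E
python3 wood.py
```

```text
[ 0.4905 -0.2582  0.2241] [-5.9388 -2.0249  6.9147] 26.35
0.283 [((np.int64(173), np.int64(82)), array([32., 33., 33.]), array([127., 100.,  70.])), ((np.int64(191), np.int64(96)), array([31., 31., 32.]), array([167., 131.,  91.]))]
0.21 [((np.int64(181), np.int64(101)), array([13., 14., 15.]), array([152., 119.,  83.])), ((np.int64(199), np.int64(116)), array([52., 41., 34.]), array([94., 61., 40.]))]
0.137 [((np.int64(182), np.int64(123)), array([108.,  85.,  59.]), array([133.,  85.,  57.])), ((np.int64(198), np.int64(137)), array([175., 137.,  96.]), array([145.,  94.,  63.]))]
```

>>> arm_command(
  commands=[
    {"tx": 0, "ty": 0, "tz": 0.008, "turn": 0, "fingers": -1},
    {"tx": 0, "ty": 0, "tz": 0.016, "turn": 0, "fingers": -1},
    {"tx": 0, "ty": 0, "tz": 0.016, "turn": 0, "fingers": -1},
  ],
)

```text
time: 26.65
ee_pos: [0.4909, -0.2582, 0.2218]
eef_rot: [3.138, -0.111, -0.001]
force: [-11.6, 3.7, 36.0]
gripper_width: -0.0002
gripper_force: 17.7
```

The force jumped to 36 N at z = 0.222, so the lever is on its stop. I'll raise the tool and let the lever return.

>>> arm_command(
  commands=[
    {"tx": 0, "ty": 0, "tz": -0.03, "turn": 0, "fingers": -1},
    {"tx": -0.012, "ty": 0, "tz": -0.08, "turn": 0, "fingers": -1},
    {"tx": -0.02, "ty": 0, "tz": -0.14, "turn": 0, "fingers": -1},
    {"tx": -0.02, "ty": 0, "tz": -0.2, "turn": 0, "fingers": -1},
    {"tx": -0.012, "ty": 0, "tz": -0.26, "turn": 0, "fingers": -1},
    {"tx": 0, "ty": 0, "tz": -0.32, "turn": 0, "fingers": -1},
    {"tx": 0, "ty": 0, "tz": -0.35, "turn": 0, "fingers": -1},
    {"tx": 0, "ty": 0, "tz": -0.36, "turn": 0, "fingers": -1},
    {"tx": 0, "ty": 0, "tz": -0.36, "turn": 0, "fingers": -1},
    {"tx": 0, "ty": 0, "tz": -0.36, "turn": 0, "fingers": -1},
    {"tx": 0, "ty": 0, "tz": -0.36, "turn": 0, "fingers": -1},
    {"tx": 0, "ty": 0, "tz": -0.36, "turn": 0, "fingers": -1},
  ],
)

```text
time: 27.85
ee_pos: [0.492, -0.2591, 0.3952]
eef_rot: [-3.138, 0.113, 0.003]
force: [1.0, 0.1, 0.1]
gripper_width: -0.0
gripper_force: 0.0
```

```bash
python3 wood.py
```

```text
[ 0.4922 -0.2592  0.3958] [ 0.5597 -0.1974  0.306 ] 27.95
0.283 [((np.int64(173), np.int64(82)), array([103.,  81.,  57.]), array([127., 100.,  70.])), ((np.int64(191), np.int64(96)), array([171., 133.,  93.]), array([167., 131.,  91.]))]
0.21 [((np.int64(181), np.int64(101)), array([212., 166., 116.]), array([152., 119.,  83.])), ((np.int64(199), np.int64(116)), array([111.,  71.,  48.]), array([94., 61., 40.]))]
0.137 [((np.int64(182), np.int64(123)), array([96., 62., 42.]), array([133.,  85.,  57.])), ((np.int64(198), np.int64(137)), array([147.,  95.,  64.]), array([145.,  94.,  63.]))]
```

>>> arm_command(
  commands=[
    {"tx": 0, "ty": 0, "tz": 0.045, "turn": 0, "fingers": -1},
    {"tx": -0.006, "ty": 0, "tz": 0.085, "turn": 0, "fingers": -1},
    {"tx": -0.014, "ty": 0, "tz": 0.125, "turn": 0, "fingers": -1},
    {"tx": -0.02, "ty": 0, "tz": 0.165, "turn": 0, "fingers": -1},
    {"tx": -0.022, "ty": 0, "tz": 0.205, "turn": 0, "fingers": -1},
    {"tx": -0.02, "ty": 0, "tz": 0.245, "turn": 0, "fingers": -1},
    {"tx": -0.014, "ty": 0, "tz": 0.285, "turn": 0, "fingers": -1},
    {"tx": -0.006, "ty": 0, "tz": 0.32, "turn": 0, "fingers": -1},
    {"tx": 0, "ty": 0, "tz": 0.345, "turn": 0, "fingers": -1},
    {"tx": 0, "ty": 0, "tz": 0.358, "turn": 0, "fingers": -1},
    {"tx": 0, "ty": 0, "tz": 0.358, "turn": 0, "fingers": -1},
    {"tx": 0, "ty": 0, "tz": 0.358, "turn": 0, "fingers": -1},
  ],
)

```text
time: 29.15
ee_pos: [0.4906, -0.2595, 0.2222]
eef_rot: [3.137, -0.112, -0.002]
force: [-10.4, 3.2, 26.9]
gripper_width: 0.0002
gripper_force: 13.8
```

>>> arm_command(
  commands=[
    {"tx": 0, "ty": 0, "tz": -0.03, "turn": 0, "fingers": -1},
    {"tx": -0.012, "ty": 0, "tz": -0.08, "turn": 0, "fingers": -1},
    {"tx": -0.02, "ty": 0, "tz": -0.14, "turn": 0, "fingers": -1},
    {"tx": -0.02, "ty": 0, "tz": -0.2, "turn": 0, "fingers": -1},
    {"tx": -0.012, "ty": 0, "tz": -0.26, "turn": 0, "fingers": -1},
    {"tx": 0, "ty": 0, "tz": -0.32, "turn": 0, "fingers": -1},
    {"tx": 0, "ty": 0, "tz": -0.35, "turn": 0, "fingers": -1},
    {"tx": 0, "ty": 0, "tz": -0.358, "turn": 0, "fingers": -1},
    {"tx": 0, "ty": 0, "tz": -0.358, "turn": 0, "fingers": -1},
    {"tx": 0, "ty": 0, "tz": -0.358, "turn": 0, "fingers": -1},
    {"tx": 0, "ty": 0, "tz": -0.358, "turn": 0, "fingers": -1},
    {"tx": 0, "ty": 0, "tz": -0.358, "turn": 0, "fingers": -1},
  ],
)

```text
time: 30.35
ee_pos: [0.492, -0.2591, 0.3953]
eef_rot: [-3.139, 0.113, 0.003]
force: [-0.1, 0.0, -0.0]
gripper_width: 0.0001
gripper_force: 0.0
```

>>> arm_command(
  commands=[
    {"tx": 0, "ty": 0, "tz": 0.045, "turn": 0, "fingers": -1},
    {"tx": -0.006, "ty": 0, "tz": 0.085, "turn": 0, "fingers": -1},
    {"tx": -0.014, "ty": 0, "tz": 0.125, "turn": 0, "fingers": -1},
    {"tx": -0.02, "ty": 0, "tz": 0.165, "turn": 0, "fingers": -1},
    {"tx": -0.022, "ty": 0, "tz": 0.205, "turn": 0, "fingers": -1},
    {"tx": -0.02, "ty": 0, "tz": 0.245, "turn": 0, "fingers": -1},
    {"tx": -0.014, "ty": 0, "tz": 0.285, "turn": 0, "fingers": -1},
    {"tx": -0.006, "ty": 0, "tz": 0.32, "turn": 0, "fingers": -1},
    {"tx": 0, "ty": 0, "tz": 0.345, "turn": 0, "fingers": -1},
    {"tx": 0, "ty": 0, "tz": 0.358, "turn": 0, "fingers": -1},
    {"tx": 0, "ty": 0, "tz": 0.358, "turn": 0, "fingers": -1},
    {"tx": 0, "ty": 0, "tz": 0.358, "turn": 0, "fingers": -1},
  ],
)

```text
time: 31.55
ee_pos: [0.4905, -0.2594, 0.2221]
eef_rot: [3.137, -0.112, -0.003]
force: [-11.1, 3.3, 29.2]
gripper_width: -0.0003
gripper_force: 14.4
```

>>> arm_command(
  commands=[
    {"tx": 0, "ty": 0, "tz": -0.03, "turn": 0, "fingers": -1},
    {"tx": -0.012, "ty": 0, "tz": -0.08, "turn": 0, "fingers": -1},
    {"tx": -0.02, "ty": 0, "tz": -0.14, "turn": 0, "fingers": -1},
    {"tx": -0.02, "ty": 0, "tz": -0.2, "turn": 0, "fingers": -1},
    {"tx": -0.012, "ty": 0, "tz": -0.26, "turn": 0, "fingers": -1},
    {"tx": 0, "ty": 0, "tz": -0.32, "turn": 0, "fingers": -1},
    {"tx": 0, "ty": 0, "tz": -0.36, "turn": 0, "fingers": -1},
    {"tx": 0, "ty": 0, "tz": -0.4, "turn": 0, "fingers": -1},
    {"tx": 0, "ty": 0, "tz": -0.4, "turn": 0, "fingers": -1},
    {"tx": 0, "ty": 0, "tz": -0.4, "turn": 0, "fingers": -1},
    {"tx": 0, "ty": 0, "tz": -0.4, "turn": 0, "fingers": -1},
    {"tx": 0, "ty": 0, "tz": -0.4, "turn": 0, "fingers": -1},
  ],
)

```text
time: 32.75
ee_pos: [0.4919, -0.259, 0.4159]
eef_rot: [-3.138, 0.113, 0.004]
force: [-0.2, 0.2, -0.1]
gripper_width: 0.0
gripper_force: 0.0
```

```bash
python3 wood.py; timeout 300 python3 fit3.py | head -1
```

```text
[ 0.4921 -0.2591  0.4164] [-0.1663  0.0878  0.0969] 32.85
0.283 [((np.int64(173), np.int64(82)), array([130., 102.,  72.]), array([127., 100.,  70.])), ((np.int64(191), np.int64(96)), array([172., 134.,  94.]), array([167., 131.,  91.]))]
0.21 [((np.int64(181), np.int64(101)), array([212., 166., 116.]), array([152., 119.,  83.])), ((np.int64(199), np.int64(116)), array([104.,  67.,  45.]), array([94., 61., 40.]))]
0.137 [((np.int64(182), np.int64(123)), array([96., 62., 41.]), array([133.,  85.,  57.])), ((np.int64(198), np.int64(137)), array([147.,  95.,  64.]), array([145.,  94.,  63.]))]
[0.4891 0.2743 9.2767 1.9635] IoU 0.9307042253521127
```

Three strokes reached the stop and came back up, the bin is upright, and nothing is in contact. I'll hand in.

```bash
python3 -c "
from bench import bot
print(bot.finish_job())"
```

```text
the job is handed in; nothing more can be done
None
```

Handed in at about 33 s, with no verdict returned: six knobs counted in the hopper, the empty bin measured upright near the mat's centre, and three strokes pushed down until the force rose (27–36 N) with the lever seen back up after the first and third; after the second the tool was clear above it.

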